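# Knock a stuck glass cabochon up out of its press mould

## Task

The red glass cabochon is stuck in the press mould: push the knock-up lever down, without forcing it, until you feel the rod come up against its buffer, then let the lever back up. Take the cabochon out of the mould and set it down gently, dome up, on the cork board in the free space midway between the two finished pieces, without disturbing those or the pliers, bowl and jar on the bench.

Things in the scene. Friction and masses are not known exactly. Their poses are not given: they have to be found in the camera images.
- stand: Green stand bolted to the bench, carrying a dark iron mould block 100 x 100 mm, its flat top 136 mm above the bench. Origin at the bench under the block's centre; z up; the lever comes out on its -x side. The brass-lined round cavity (46 mm wide, 22 mm deep) is on the z axis; a 10 mm hole in its floor takes the knock-up rod. Base plate 130 mm wide, 90 mm to -x, 65 mm to +x.
- mould_face (a point): Point on the cavity's axis in the plane of the mould block's top face; axes as the stand's.
- lever (a joint): Knock-up lever angle (rad): 0 at rest, red pad up; grows as the pad is pressed down. Toe arm 60 mm, hand arm 115 mm: the rod gets half the pad's travel and twice the hand's force; 4 mm free play at the toe at 0. A spring returns it. Slowly pressed it takes 1 to 4 N at the pad, with the stuck glass on the rod 5 to 10 N, and at the buffer the force climbs on by 3 to 4 N per mm. Over 25 N is forcing it.
- lever_pad (a point): Middle of the top face of the lever's flat red pad, 40 x 40 x 10 mm, about 83 mm above the bench at rest, about 170 mm from the cavity axis. It swings with the lever about a pivot (60 mm from the cavity axis on the stand's -x side, 36 mm above the bench). Reaching the buffer takes 30 to 50 mm of pad travel, down and a few mm outward.
- rod: Steel knock-up rod, 8 mm, upright under the cavity; origin at its tip, at rest 1.5 mm below the cavity floor. A brass stop collar is clamped on it under the mould; its setting changes from day to day and is not measured: it lets the rod rise 11 to 19 mm before it meets the buffer. The rod drops back when the lever is let up.
- buffer: Black rubber washer under the mould block, 28 mm wide, the stop for the rod's collar.
- cabochon_mid (a point): Red glass cabochon, 80 g: the point on its axis 13 mm above its flat underside; z is the dome direction. 26 mm high: sides taper from 43 mm wide at the underside to 45 mm at the girdle 20 mm up, low dome above. At first it sits fully down in the cavity, only the dome above the face, too flat to grip.
- cabochon: The same red cabochon; origin at the centre of its underside. Stuck with 8 to 15 N, less as it rises; once pushed up it stays where it is, girdle 7 to 16 mm above the mould's face, held lightly by the liner: a pull of a few N frees it. More than 25 N from the rod cracks it.
- board: Flat cork board, 130 (x) x 260 (y) x 10 mm thick, fixed; origin at the bench under its centre. The free space is at its middle.
- blue_blank: Finished blue cabochon of the same size on the board, about 85 mm from the board's middle towards its +y end; origin at its underside.
- amber_blank: Finished amber cabochon of the same size, about 85 mm from the board's middle towards its -y end; origin at its underside.
- pliers: Red-handled pliers lying on the bench between the stand and the board, nearer the robot; 170 mm long, 12 mm high; origin at the joint.
- water_bowl: Glass bowl, 116 mm wide, 55 mm high, to the left.
- frit_jar: Amber jar, 56 mm wide, 75 mm high, to the right.
There are look-alikes about, which are no part of the job. Of the things shaped like the cabochon, the red one is meant.

How it is judged:
By the outcome, as a careful person would: the job done as asked, in the order asked, and still so for the second after the job is handed in, with the robot touching nothing.
It also fails if it takes over 51 s, if anything falls off the work surface, if the arm or the gripper's body presses on something with over 40 N, if the wrist force passes 120 N, or if a joint passes its speed limit or range.

## Robot

A 6-joint arm with a two-finger parallel gripper is mounted at the origin on the work surface. World frame = base frame: x ahead of the robot, y to its left, z up, the work surface at z = 0. Lengths are in m, angles in rad, forces in N, time in s.
With the tool pointing down it reaches from about 0.3 to 0.775 m from the base axis. Payload 14.6 kg.
Tool frame: the origin (TCP) lies midway between the tips of the shut fingers; the grasp point (between the pads) lies 19 mm behind it (ctrl.grip_depth is the distance from the TCP to the grasp point, in m); z points along the fingers, x is the direction in which the jaws open and shut, and the axes are right-handed (so a half turn about z gives the same grasp; the last joint's range is limited). The gripper opens to 94 mm and grips with 3 to 60 N. Pads are 16 mm wide; open, the fingers measure 119 mm over their backs; the gripper's body (75 mm by 177 mm) begins 78 mm behind the grasp point.
Start: joints at [1.281, 0.3, 1.521, -0, 1.321, -0.067], TCP at [0.122, 0.536, 0.205] pointing down, gripper open.
Joint ranges: [-3.03, 3.03], [-0.79, 2.21], [0.23, 2.52], [-1.04, 4.18], [0, 3.07], [-2.55, 2.55]. Speed limits (rad/s): [2.22, 2.22, 2.57, 3.14, 3.14, 3.14].

## Interface

Orientations are given as [roll, pitch, yaw] about the fixed x, y, z axes, in that order (R = Rz(yaw) Ry(pitch) Rx(roll)).
In Python, from station import ctrl gives the robot as it stands.
- The arm moves only by the tool play_rows, never from a script. Its argument "steps" is a list that holds one entry, the list of rows, each a list of 7 numbers: the shift along the tool's x, y, z in cm, then the turn, a rotation vector about the tool's x, y, z in rad, then the opening, from 0 (shut) to 1 (fully open). In form: [[[x, y, z, ax, ay, az, hand], ...]]. A call has 1 to 20 rows; each row is the pose to reach, as a shift and turn from the pose measured when the call began, along the tool's axes at that moment; what a row does not reach only later rows make up. A row lasts 1/12 s, in which the tool goes at most 41.7 mm and 7.16 degrees, less where a joint would pass 70% of its speed; a pose out of reach is approached as far as the arm can. A call with a gripper value outside its range is refused whole. The fingers move at their own pace and stop on an object; "force" is the grip in N (left out, the last holds). Time passes only in rows, so rows that repeat a pose let the fingers close. It gives the time, the measured TCP pose, the force and the opening at its end, in the units of the state.
- ctrl.get_obs(): the state, without advancing time (a new reading comes with each control period).
- ctrl.camera(name): name is "scene" or "top" or "wrist"; returns a dict with "frame" (480x640x3 uint8, blue, green, red), "fovy" (degrees; the focal length in pixels is half the picture's height over the tangent of half this angle, whatever the lens; pixels are square), "cx", "cy" (the principal point, pixels), "world_to_cam" (4x4, takes a point from world to camera coordinates). Camera axes: x right, y up, looking along -z (the intrinsics and any distortion apply to the point x, -y, -z); pixel columns grow to the right and rows downward; lengths in m; the calibration is good to about 2 mm. A picture is of the moment at which its call begins. There is no depth.
- ctrl.hand_in(): hands the job in, once; it reports no verdict.
The state is a dict: "time_s": time; "qpos": joint angles; "joint_vel": joint speeds; "tau": joint torques, N m; "ee_pos": TCP position; "eef_rot": TCP orientation; "force": force on the tool from outside, world axes, zero at the start; "moment": the same for the moment, N m; "grip_width": finger opening in m.
Only numpy, scipy, OpenCV 4.12 (cv2) and the standard library are available. Lean on these libraries where they do the work, as an engineer would, in place of code of your own. Each camera call takes 0.05 s, during which the arm holds its last target. There are 200 camera calls.

## Working session

There is one attempt and no reset: what is moved stays moved. The work goes in short steps, Python scripts to look and compute and a tool call to move; the robot and the scene stay as the last step left them, time stands still between calls to the robot, and variables do not carry over. Pictures are saved under pics/ and viewed, about 8 in all and at most 12, crops included, and the job is handed in when it is done.

Besides the shell and the picture viewer there is one more tool, called after "Request:" as name([rows], argument=value, ...), one row to a line, values as JSON. play_rows: Moves the arm, as the interface text tells. Its arguments: {"type":"object","properties":{"steps":{"type":"array"},"force":{"type":"number"}},"required":["steps"]}

```bash
mkdir -p pics; ls
python3 - <<'E'
from station import ctrl
import cv2
o=ctrl.get_obs(); print(o)
for n in("scene","top"):
    c=ctrl.camera(n); cv2.imwrite(f"pics/{n}0.png",c["frame"])
    print(n,{k:v for k,v in c.items() if k!="frame"})
print(ctrl.grip_depth)
E
```

```text
pics
{'time_s': 0.0, 'qpos': array([ 1.28139406e+00,  3.00482732e-01,  1.52153619e+00, -1.43972074e-05,
        1.32069918e+00, -6.65702323e-02]), 'joint_vel': array([ 2.21028908e-03,  9.29835030e-05, -5.85417903e-04, -9.17473704e-04,
        4.90698969e-05, -8.64765315e-04]), 'tau': array([-3.65784181e-03, -5.31797254e+01, -3.52743888e+01,  7.06721703e-02,
        2.42871634e-02,  1.84582700e-05]), 'ee_pos': array([0.12146654, 0.53616879, 0.20489894]), 'eef_rot': array([-3.14153170e+00,  1.12388602e-03,  1.34796790e+00]), 'force': array([-0.18519614,  0.2822714 , -0.25507433]), 'moment': array([-0.06804331, -0.00906979, -0.03263865]), 'grip_width': 0.09429235210975587}
scene {'fovy': 52.96544107579685, 'cx': 319.2072681826698, 'cy': 244.93523143852823, 'world_to_cam': array([[ 0.75847952,  0.65149687, -0.01614423, -0.39987664],
       [-0.499191  ,  0.596732  ,  0.62826687,  0.20486269],
       [ 0.41894768, -0.46846851,  0.77783038, -1.40772494],
       [ 0.        ,  0.        ,  0.        ,  1.        ]])}
top {'fovy': 55.82367895847041, 'cx': 320.02718296414355, 'cy': 236.88777667365744, 'world_to_cam': array([[ 0.02961635, -0.99953448,  0.00732753, -0.01768206],
       [ 0.99513718,  0.03017343,  0.0937633 , -0.56031841],
       [-0.09394075,  0.00451497,  0.99556755, -1.30371875],
       [ 0.        ,  0.        ,  0.        ,  1.        ]])}
0.0188
```

View pics/scene0.png

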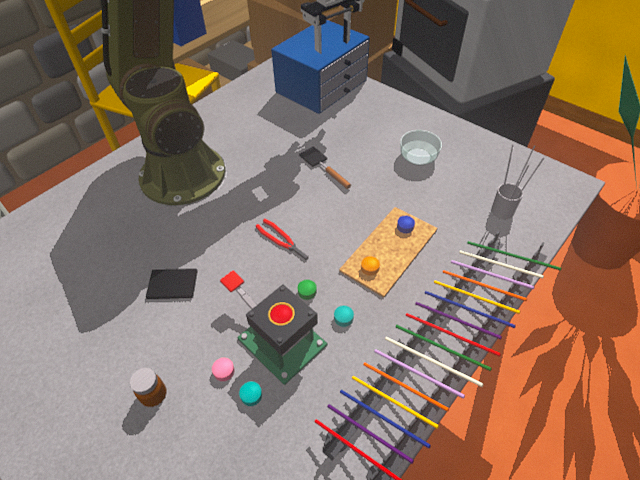

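View pics/top0.png

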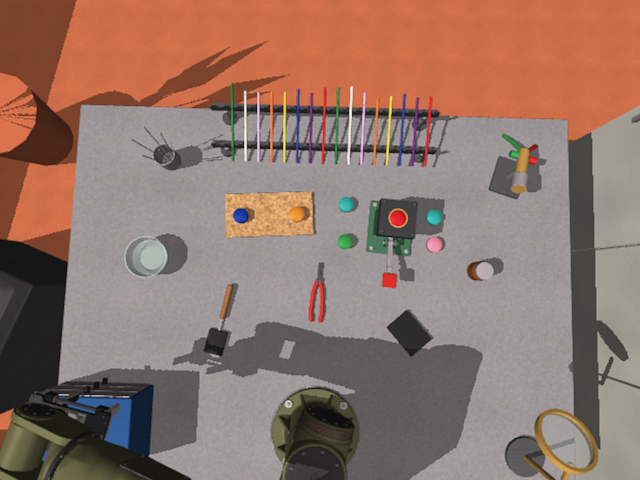

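The top view shows the red cabochon at about (398,218), the lever pad at (390,281), blue at (241,216), amber at (297,214), and the board spanning (225–314, 191–238). The lever points at the robot.

```bash
cat > h.py <<'E'
import numpy as np, cv2
from scipy.spatial.transform import Rotation as R
from station import ctrl
def ray(c,uv):
    f=240/np.tan(np.radians(c["fovy"])/2); W=c["world_to_cam"]
    d=np.array([(uv[0]-c["cx"])/f,-(uv[1]-c["cy"])/f,-1.])
    return -W[:3,:3].T@W[:3,3], W[:3,:3].T@d
def onz(c,uv,z):
    o,d=ray(c,uv); return o+d*(z-o[2])/d[2]
def two(c1,u1,c2,u2):
    (o1,d1),(o2,d2)=ray(c1,u1),ray(c2,u2)
    s,t=np.linalg.lstsq(np.c_[d1,-d2],o2-o1,rcond=None)[0]
    a,b=o1+s*d1,o2+t*d2; return (a+b)/2,np.linalg.norm(a-b)
def pix(c,p):
    f=240/np.tan(np.radians(c["fovy"])/2); q=c["world_to_cam"]@np.r_[p,1]
    return np.array([c["cx"]-f*q[0]/q[2],c["cy"]+f*q[1]/q[2]])
def mask(fr,h0,h1,s=120,v=60):
    m=cv2.cvtColor(fr,cv2.COLOR_BGR2HSV)
    if h0>h1: return cv2.inRange(m,(h0,s,v),(180,255,255))|cv2.inRange(m,(0,s,v),(h1,255,255))
    return cv2.inRange(m,(h0,s,v),(h1,255,255))
def blobs(m,box=None,amin=30):
    if box: z=np.zeros_like(m); x0,y0,x1,y1=box; z[y0:y1,x0:x1]=m[y0:y1,x0:x1]; m=z
    n,_,st,ce=cv2.connectedComponentsWithStats(m)
    return [(ce[i].round(1),st[i]) for i in range(1,n) if st[i][4]>=amin]
def tool(p,o=None):
    "world point -> shift in tool axes, cm"
    o=o or ctrl.get_obs(); return 100*R.from_euler('xyz',o["eef_rot"]).as_matrix().T@(np.array(p)-o["ee_pos"])
E
python3 - <<'E'
from h import *
t=ctrl.camera("top"); s=ctrl.camera("scene")
rt=blobs(mask(t["frame"],172,6,150,90),(360,190,430,300)); rs=blobs(mask(s["frame"],172,6,150,90),(210,265,310,335))
print(rt); print(rs)
bt=blobs(mask(t["frame"],110,130,120,50),(225,190,315,240)); bs=blobs(mask(s["frame"],110,130,120,50),(390,205,430,240))
at=blobs(mask(t["frame"],12,20,220,180),(270,190,315,240)); as_=blobs(mask(s["frame"],12,20,220,180),(355,250,390,280))
print(bt,bs,at,as_)
# outline of block top (dark) in top view
g=cv2.cvtColor(t["frame"],cv2.COLOR_BGR2GRAY)
crop=np.hstack([cv2.resize(t["frame"][180:300,340:460],(400,400),interpolation=cv2.INTER_CUBIC),cv2.resize(s["frame"][260:380,220:340],(400,400),interpolation=cv2.INTER_CUBIC)])
cv2.imwrite("pics/c1.png",crop)
k=mask(t["frame"],10,25,70,90); k[:, :220]=0;k[:,320:]=0;k[:185]=0;k[245:]=0
print(cv2.minAreaRect(cv2.findNonZero(k)))
b=cv2.boxPoints(cv2.minAreaRect(cv2.findNonZero(cv2.morphologyEx(k,cv2.MORPH_OPEN,np.ones((3,3))))));print([onz(t,p,.01).round(4) for p in b])
for p in [(z[0]) for z in rt]: print(p,onz(t,p,.138).round(4),onz(t,p,.083).round(4))
for p in [(z[0]) for z in rs]: print(p,onz(s,p,.138).round(4),onz(s,p,.083).round(4))
for q in (bt,at): print([onz(t,z[0],.025).round(4) for z in q])
for q in (bs,as_): print([onz(s,z[0],.025).round(4) for z in q])
E
```

```text
[(array([397.6, 217.9]), array([390, 211,  16,  15, 192], dtype=int32)), (array([389. , 279.9]), array([382, 273,  15,  15, 181], dtype=int32))]
[(array([231.5, 280.8]), array([220, 271,  24,  21, 271], dtype=int32)), (array([280.8, 313.4]), array([270, 305,  22,  18, 320], dtype=int32))]
[(array([240.5, 215.3]), array([234, 209,  14,  14, 166], dtype=int32))] [(array([405.6, 221.9]), array([398, 216,  16,  13, 161], dtype=int32))] [] [(array([369.7, 263. ]), array([362, 257,  17,  14, 133], dtype=int32))]
((268.94781494140625, 213.93508911132812), (43.50917053222656, 87.31818389892578), 88.09085083007812)
[array([0.6829, 0.2887, 0.01  ]), array([0.7001, 0.0278, 0.01  ]), array([0.5697, 0.0192, 0.01  ]), array([0.5528, 0.2778, 0.01  ])]
[397.6 217.9] [ 0.6079 -0.2084  0.138 ] [ 0.6158 -0.2181  0.083 ]
[389.  279.9] [ 0.4404 -0.1877  0.138 ] [ 0.4407 -0.1964  0.083 ]
[231.5 280.8] [ 0.4754 -0.2157  0.138 ] [ 0.4406 -0.1953  0.083 ]
[280.8 313.4] [ 0.6076 -0.2064  0.138 ] [ 0.5817 -0.1853  0.083 ]
[array([0.6175, 0.2354, 0.025 ])]
[]
[array([0.6133, 0.2432, 0.025 ])]
[array([0.622 , 0.0775, 0.025 ])]
```

View pics/c1.png

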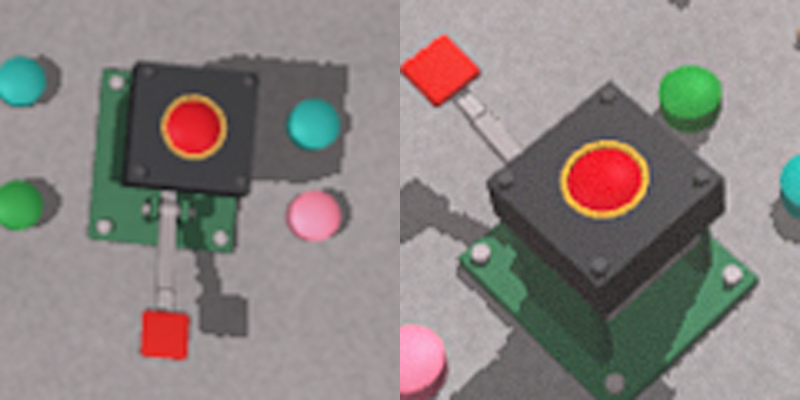

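Cavity axis is about (0.608, -0.208), the pad about (0.441, -0.196), and the board centre about (0.626, 0.153). I'll go over the board on the way for a wrist look, shutting the fingers.

Request:
play_rows([
  [[-27.5,51.2,-4.5,0,0,1.28,0],[-27.5,51.2,-4.5,0,0,1.28,0],[-27.5,51.2,-4.5,0,0,1.28,0],[-27.5,51.2,-4.5,0,0,1.28,0],[-27.5,51.2,-4.5,0,0,1.28,0],[-27.5,51.2,-4.5,0,0,1.28,0],[-27.5,51.2,-4.5,0,0,1.28,0],[-27.5,51.2,-4.5,0,0,1.28,0],[-27.5,51.2,-4.5,0,0,1.28,0],[-27.5,51.2,-4.5,0,0,1.28,0],[-27.5,51.2,-4.5,0,0,1.28,0],[-27.5,51.2,-4.5,0,0,1.28,0],[-27.5,51.2,-4.5,0,0,1.28,0],[-27.5,51.2,-4.5,0,0,1.28,0],[-27.5,51.2,-4.5,0,0,1.28,0],[-27.5,51.2,-4.5,0,0,1.28,0],[-27.5,51.2,-4.5,0,0,1.28,0],[-27.5,51.2,-4.5,0,0,1.28,0]],
])

```text
time_s: 1.7
ee_pos: [0.5593, 0.1558, 0.2503]
eef_rot: [3.141, 0.001, 0.069]
force: [-0.0, -0.1, 0.4]
grip_width: 0.0002
```

Run:
```python
from h import *
w=ctrl.camera("wrist"); cv2.imwrite("pics/w1.png",w["frame"]); np.save("w1.npy",w,allow_pickle=True)
o=ctrl.get_obs(); print(o["ee_pos"],o["eef_rot"],o["force"],o["grip_width"]); W=w["world_to_cam"]
print(w["fovy"],-W[:3,:3].T@W[:3,3],-W[2,:3])
print("tool to pad+.02",tool([.4407,-.196,.103]))
```

```text
[0.55934667 0.15596752 0.25044501] [3.14108707e+00 1.54195799e-04 6.94481899e-02] [ 0.11640832  0.26367695 -0.19845207] 0.0007295402766812351
70.45750969323386 [0.5536602  0.23392622 0.42931089] [ 0.01766223 -0.26647202 -0.96368081]
tool to pad+.02 [-14.27617909  34.28113116  14.76403654]
```

View pics/w1.png

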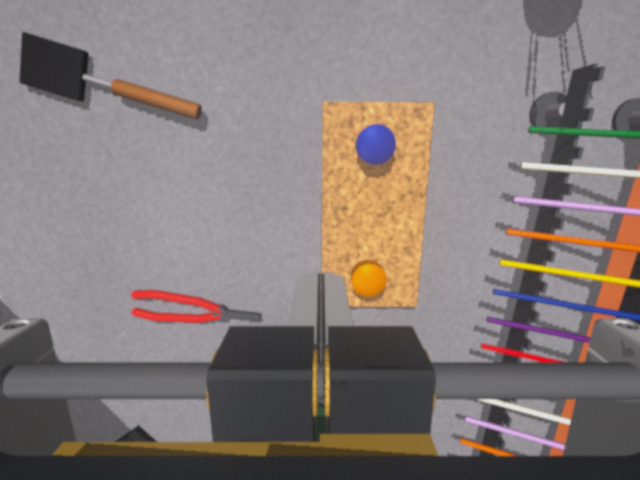

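The wrist view shows blue at (376,145), amber at (368,281) and free cork between them. I'll compute their positions and move over the pad.

Request:
play_rows([
  [[-14.3,34.3,8,0,0,0.13,0],[-14.3,34.3,8,0,0,0.13,0],[-14.3,34.3,8,0,0,0.13,0],[-14.3,34.3,8,0,0,0.13,0],[-14.3,34.3,8,0,0,0.13,0],[-14.3,34.3,8,0,0,0.13,0],[-14.3,34.3,8,0,0,0.13,0],[-14.3,34.3,8,0,0,0.13,0],[-14.3,34.3,8,0,0,0.13,0],[-14.3,34.3,8,0,0,0.13,0],[-14.3,34.3,8,0,0,0.13,0],[-14.3,34.3,13,0,0,0.13,0],[-14.3,34.3,13,0,0,0.13,0],[-14.3,34.3,13,0,0,0.13,0]],
])

```text
time_s: 2.92
ee_pos: [0.4398, -0.1942, 0.119]
eef_rot: [-3.14, 0.004, -0.059]
force: [0.2, 0.4, 0.4]
grip_width: 0.0005
```

Run:
```python
from h import *
w=np.load("w1.npy",allow_pickle=True).item()
P={}
for n,m,bx in(("blue",mask(w["frame"],105,130,100,50),(340,110,410,180)),("amber",mask(w["frame"],12,22,215,150),(345,258,395,305))):
    q=max(blobs(m,bx),key=lambda b:b[1][4]); st=q[1]; c=(st[0]+st[2]/2-.5,st[1]+st[3]/2-.5)
    P[n]=onz(w,c,.03); print(n,q,P[n],"bbox w mm",1e3*np.linalg.norm(onz(w,(st[0],c[1]),.03)-onz(w,(st[0]+st[2],c[1]),.03)))
print("mid",(P["blue"]+P["amber"])/2, P["blue"]-P["amber"])
t=ctrl.camera("top");s=ctrl.camera("scene"); w=ctrl.camera("wrist"); o=ctrl.get_obs()
print(o["ee_pos"],o["eef_rot"],o["force"]); print("to pad",tool([.4407,-.196,.083]))
a=[cv2.resize(s["frame"][230:350,180:340],(400,300)),cv2.resize(w["frame"],(400,300))]
cv2.imwrite("pics/p1.png",np.hstack(a))
```

```text
blue (array([375.4, 143.8]), array([ 357,  125,   38,   39, 1158], dtype=int32)) [0.61522113 0.23910102 0.03      ] bbox w mm 42.98811462985389
amber (array([368.4, 279.2]), array([352, 262,  34,  34, 873], dtype=int32)) [0.6246689  0.07620544 0.03      ] bbox w mm 42.82187282429849
mid [0.61994502 0.15765323 0.03      ] [-0.00944777  0.16289558  0.        ]
[ 0.44140092 -0.19567489  0.12219603] [ 3.14038976e+00 -1.35346683e-03 -5.90903589e-02] [ 0.85969917 -0.43992626 -0.51564886]
to pad [-0.07335517  0.03187852  3.9195484 ]
```

View pics/p1.png

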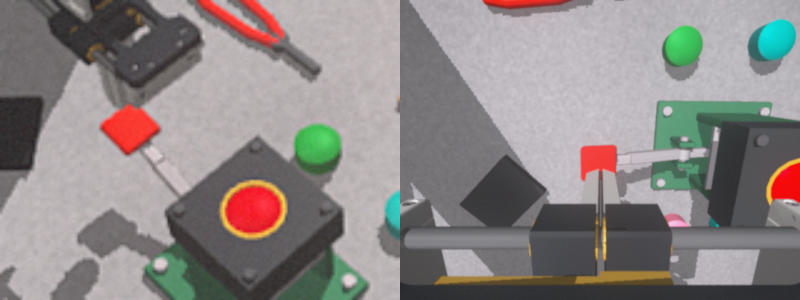

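The fingertips are over the pad. I'll press in slow stages, following the pad's slight outward swing.

Request:
play_rows([
  [[-0.1,0,1.5,0,0,0,0],[-0.1,0,3.0,0,0,0,0],[-0.1,0,3.6,0,0,0,0],[-0.1,0,3.8,0,0,0,0],[-0.1,0,4.0,0,0,0,0],[-0.15,0,4.2,0,0,0,0],[-0.2,0,4.4,0,0,0,0],[-0.25,0,4.6,0,0,0,0],[-0.3,0,4.8,0,0,0,0],[-0.35,0,5.0,0,0,0,0],[-0.4,0,5.2,0,0,0,0],[-0.4,0,5.2,0,0,0,0]],
])

```text
time_s: 4.07
ee_pos: [0.4372, -0.1956, 0.0702]
eef_rot: [3.14, -0.001, -0.059]
force: [-4.3, 1.3, 8.2]
grip_width: 0.0003
```

Run:
```python
from h import *
s=ctrl.camera("scene"); o=ctrl.get_obs()
print(o["ee_pos"],o["force"])
print(blobs(mask(s["frame"],172,6,150,90),(210,265,310,335)))
```

```text
[ 0.43728878 -0.19552434  0.07032341] [-4.82488282  0.63671097  7.05345694]
[(array([228. , 286.9]), array([220, 280,  19,  14,  93], dtype=int32)), (array([280.8, 313.3]), array([270, 304,  22,  19, 324], dtype=int32))]
```

Request:
play_rows([
  [[-0.1,0,0.15,0,0,0,0],[-0.15,0,0.3,0,0,0,0],[-0.2,0,0.45,0,0,0,0],[-0.25,0,0.6,0,0,0,0],[-0.3,0,0.75,0,0,0,0],[-0.35,0,0.9,0,0,0,0],[-0.4,0,1.05,0,0,0,0],[-0.4,0,1.2,0,0,0,0],[-0.4,0,1.2,0,0,0,0]],
])

```text
time_s: 4.87
ee_pos: [0.4341, -0.1955, 0.0587]
eef_rot: [3.14, -0.003, -0.059]
force: [2.4, 1.8, 4.3]
grip_width: 0.0003
```

Run:
```python
from h import *
s=ctrl.camera("scene"); o=ctrl.get_obs()
print(o["ee_pos"],o["force"])
print(blobs(mask(s["frame"],172,6,150,90),(210,265,310,335)))
```

```text
[ 0.4341631  -0.19546296  0.05880002] [3.1351748  2.95548498 5.00975775]
[(array([228., 289.]), array([221, 282,  17,  13,  86], dtype=int32)), (array([280.6, 312.3]), array([270, 302,  22,  21, 366], dtype=int32))]
```

Request:
play_rows([
  [[0,0,0.1,0,0,0,0],[0,0,0.2,0,0,0,0],[0,0,0.3,0,0,0,0],[0,0,0.4,0,0,0,0],[0,0,0.4,0,0,0,0]],
])

```text
time_s: 5.33
ee_pos: [0.4336, -0.1954, 0.0547]
eef_rot: [3.14, -0.002, -0.059]
force: [-6.1, 1.1, 6.7]
grip_width: 0.0006
```

Request:
play_rows([
  [[0,0,0.1,0,0,0,0],[0,0,0.2,0,0,0,0],[0,0,0.2,0,0,0,0]],
])

```text
time_s: 5.58
ee_pos: [0.4333, -0.1954, 0.0527]
eef_rot: [3.14, -0.001, -0.059]
force: [-4.6, 1.5, 5.8]
grip_width: 0.0009
```

Request:
play_rows([
  [[-0.05,0,0.1,0,0,0,0],[-0.1,0,0.2,0,0,0,0],[-0.1,0,0.2,0,0,0,0]],
])

```text
time_s: 5.83
ee_pos: [0.4329, -0.1954, 0.051]
eef_rot: [3.14, -0.003, -0.059]
force: [1.2, 0.9, 5.3]
grip_width: 0.0009
```

Request:
play_rows([
  [[-0.05,0,0.1,0,0,0,0],[-0.1,0,0.2,0,0,0,0],[-0.1,0,0.2,0,0,0,0]],
])

```text
time_s: 6.08
ee_pos: [0.4328, -0.1954, 0.0497]
eef_rot: [3.14, -0.005, -0.06]
force: [1.0, 3.0, 9.0]
grip_width: 0.0006
```

Request:
play_rows([
  [[-0.05,0,0.1,0,0,0,0],[-0.05,0,0.2,0,0,0,0],[-0.05,0,0.2,0,0,0,0]],
])

```text
time_s: 6.33
ee_pos: [0.4327, -0.1954, 0.0484]
eef_rot: [3.14, -0.006, -0.06]
force: [-3.9, 4.1, 14.4]
grip_width: 0.0005
```

Over the last two stages the force went from 5 to 9 to 14 N at about 4 N/mm, which is the buffer. Now I'll let the lever up under control.

Request:
play_rows([
  [[0.05,0,-0.4,0,0,0,0],[0.1,0,-0.8,0,0,0,0],[0.2,0,-1.2,0,0,0,0],[0.3,0,-1.6,0,0,0,0],[0.4,0,-2.0,0,0,0,0],[0.5,0,-2.4,0,0,0,0],[0.6,0,-2.8,0,0,0,0],[0.7,0,-3.2,0,0,0,0],[0.8,0,-3.6,0,0,0,0],[0.8,0,-4.2,0,0,0,0],[0.8,0,-6,0,0,0,0],[0.8,0,-10,0,0,0,0.4],[0.8,0,-14,0,0,0,0.8],[0.8,0,-18,0,0,0,0.8],[0.8,0,-20,0,0,0,0.8],[0.8,0,-20,0,0,0,0.8]],
])

```text
time_s: 7.67
ee_pos: [0.4405, -0.196, 0.2534]
eef_rot: [3.136, -0.013, -0.06]
force: [1.2, -0.1, -0.3]
grip_width: 0.0301
```

Run:
```python
from h import *
t=ctrl.camera("top");s=ctrl.camera("scene"); w=ctrl.camera("wrist"); o=ctrl.get_obs()
print(o["ee_pos"],o["eef_rot"],o["force"],o["grip_width"])
a=[cv2.resize(s["frame"][250:370,200:360],(400,300)),cv2.resize(w["frame"],(400,300))]
cv2.imwrite("pics/p2.png",np.hstack(a)); np.save("w2.npy",[t,s,w],allow_pickle=True)
for n,c,bx in(("t",t,(360,190,430,300)),("s",s,(210,255,310,335)),("w",w,None)): print(n,blobs(mask(c["frame"],172,6,150,90),bx,60))
```

```text
[ 0.4390255  -0.19525408  0.24757728] [ 3.14010695 -0.00517835 -0.05964684] [ 0.21193888 -0.37240404 -0.39895332] 0.04245971995730833
t [(array([398.3, 217.2]), array([390, 209,  18,  17, 219], dtype=int32)), (array([386.7, 279.2]), array([382, 273,  11,  14, 116], dtype=int32))]
s [(array([231.4, 280.9]), array([220, 271,  24,  21, 273], dtype=int32)), (array([280.6, 311.6]), array([270, 301,  22,  22, 400], dtype=int32))]
w [(array([243.6,  17.2]), array([ 191,    9,  112,   20, 1108], dtype=int32)), (array([246.5,  45.1]), array([ 193,   33,  110,   21, 1027], dtype=int32)), (array([319. , 220.2]), array([ 302,  203,   36,   36, 1237], dtype=int32)), (array([513.3, 237.6]), array([ 486,  213,   56,   51, 2245], dtype=int32)), (array([622.6, 283.9]), array([602, 281,  38,   9, 249], dtype=int32))]
```

View pics/p2.png

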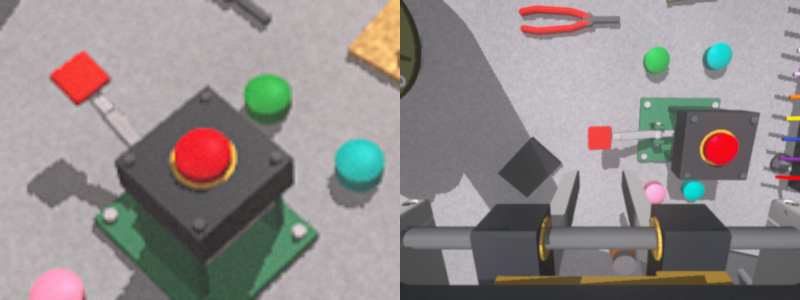

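The lever is back at rest (pad at 231,281 as before) and the cabochon stands proud of the face. Next I'll locate it for the grasp.

Run:
```python
from h import *
t,s,w=np.load("w2.npy",allow_pickle=True)
U={"t":(t,(360,190,430,240)),"s":(s,(260,290,310,335)),"w":(w,(480,205,545,270))}
for k,(c,b) in U.items():
    q=max(blobs(mask(c["frame"],172,6,150,90),b),key=lambda q:q[1][4]); st=q[1]
    m=(st[0]+st[2]/2-.5,st[1]+st[3]/2-.5); U[k]=(c,m); print(k,q[0],m,onz(c,m,.1455),onz(c,q[0],.148))
for a,b in("ts","sw","tw"): print(a,b,two(*U[a],*U[b]))
o=ctrl.get_obs(); print(o["ee_pos"]); print(tool([.608,-.2075,.185]))
```

```text
t [398.3 217.2] (np.float64(398.5), np.float64(217.0)) [ 0.60938477 -0.20946972  0.1455    ] [ 0.60846714 -0.20849521  0.148     ]
s [280.6 311.6] (np.float64(280.5), np.float64(311.5)) [ 0.60775304 -0.20649254  0.1455    ] [ 0.60924824 -0.20749666  0.148     ]
w [513.3 237.6] (np.float64(513.5), np.float64(238.0)) [ 0.60587027 -0.20495219  0.1455    ] [ 0.60421517 -0.20380302  0.148     ]
t s (array([ 0.60919961, -0.20837564,  0.14933752]), np.float64(0.0011024029121522278))
s w (array([ 0.60690741, -0.20564885,  0.14358862]), np.float64(0.0002454229143222388))
t w (array([ 0.61125697, -0.20965095,  0.13560324]), np.float64(0.003257746194096337))
[ 0.4390255  -0.19525408  0.24757728]
[16.90776844  0.20570457  6.34567965]
```

Request:
play_rows([
  [[16.9,0.2,0,0,0,0,0.85],[16.9,0.2,0,0,0,0,0.85],[16.9,0.2,0,0,0,0,0.85],[16.9,0.2,0,0,0,0,0.85],[16.9,0.2,0,0,0,0,0.85],[16.9,0.2,4,0,0,0,0.85],[16.9,0.2,6.2,0,0,0,0.85],[16.9,0.2,6.2,0,0,0,0.85],[16.9,0.2,6.2,0,0,0,0.85],[16.9,0.2,6.2,0,0,0,0.85]],
])

```text
time_s: 8.65
ee_pos: [0.6081, -0.2076, 0.1878]
eef_rot: [3.14, -0.006, -0.06]
force: [0.1, -0.3, 0.8]
grip_width: 0.0798
```

Run:
```python
from h import *
t=ctrl.camera("top");s=ctrl.camera("scene"); w=ctrl.camera("wrist"); o=ctrl.get_obs()
print(o["ee_pos"],o["eef_rot"],o["force"],o["grip_width"])
print("w",blobs(mask(w["frame"],172,6,150,70),(200,150,450,400),60), "s",blobs(mask(s["frame"],172,6,150,90),(255,290,310,335)))
for p in ([.608,-.2072,.1485],[.608,-.2072,.136]): print(pix(w,np.array(p)))
a=[cv2.resize(s["frame"][230:350,200:360],(400,300)),cv2.resize(w["frame"],(400,300))]
cv2.imwrite("pics/p3.png",np.hstack(a))
```

```text
[ 0.60828335 -0.20768502  0.18826392] [ 3.13926746 -0.00760956 -0.05974447] [0.45933289 0.1646638  0.47584672] 0.08007139745287138
w [(array([319.1, 258.3]), array([ 288,  227,   64,   64, 3236], dtype=int32))] s [(array([280. , 311.7]), array([270, 301,  21,  22, 376], dtype=int32))]
[320.42319308 263.02136658]
[320.30071944 257.1526897 ]
```

View pics/p3.png

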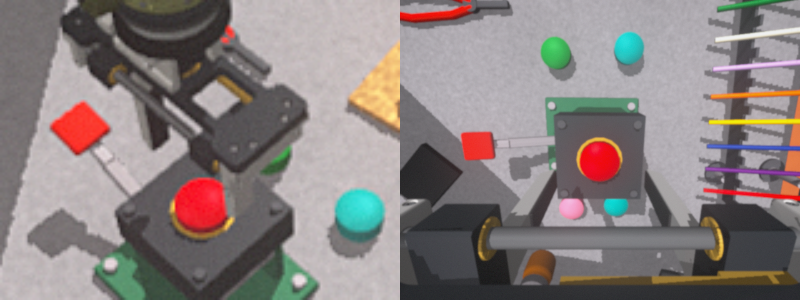

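The tool is centred along the jaws, with about 1–2 mm to correct in y. Descending and closing.

Request:
play_rows([
  [[0,-0.1,2,0,0,0,0.85],[0,-0.1,3.5,0,0,0,0.85],[0,-0.1,4.3,0,0,0,0.85],[0,-0.1,4.7,0,0,0,0.85],[0,-0.1,4.9,0,0,0,0.85],[0,-0.1,4.9,0,0,0,0.85]],
])

```text
time_s: 9.3
ee_pos: [0.6089, -0.2069, 0.1398]
eef_rot: [3.139, -0.008, -0.06]
force: [-0.0, -0.6, -0.2]
grip_width: 0.0798
```

Request:
play_rows([
  [[0,0,0.1,0,0,0,0.6],[0,0,0.1,0,0,0,0.55],[0,0,0.1,0,0,0,0.5],[0,0,0.1,0,0,0,0.45],[0,0,0.1,0,0,0,0.4],[0,0,0.1,0,0,0,0.3],[0,0,0.1,0,0,0,0.3],[0,0,0.1,0,0,0,0.3],[0,0,0.1,0,0,0,0.3]],
], force=20)

```text
time_s: 10.05
ee_pos: [0.6086, -0.2069, 0.1388]
eef_rot: [3.139, -0.007, -0.06]
force: [-6.0, 0.8, 2.7]
grip_width: 0.0438
```

Request:
play_rows([
  [[-0.05,0,0,0,0,0,0.3],[-0.05,0,-0.1,0,0,0,0.3],[-0.05,0,-0.3,0,0,0,0.3],[-0.05,0,-0.5,0,0,0,0.3],[-0.05,0,-0.8,0,0,0,0.3],[-0.05,0,-1.2,0,0,0,0.3],[-0.05,0,-1.8,0,0,0,0.3],[-0.05,0,-2.5,0,0,0,0.3],[-0.05,0,-3.5,0,0,0,0.3],[-0.05,0,-5,0,0,0,0.3],[-0.05,0,-5,0,0,0,0.3]],
])

```text
time_s: 10.97
ee_pos: [0.6088, -0.2071, 0.1927]
eef_rot: [3.138, -0.012, -0.06]
force: [0.4, -0.3, -0.2]
grip_width: 0.0438
```

Run:
```python
from h import *
t=ctrl.camera("top");s=ctrl.camera("scene"); w=ctrl.camera("wrist"); o=ctrl.get_obs()
print(o["ee_pos"],o["eef_rot"],o["force"],o["grip_width"])
print("w",blobs(mask(w["frame"],172,6,150,70),(200,150,450,450),60), "s",blobs(mask(s["frame"],172,6,150,90),(255,270,310,335)))
a=[cv2.resize(s["frame"][240:330,220:340],(400,300)),cv2.resize(w["frame"][180:420,160:480],(400,300))]
cv2.imwrite("pics/p4.png",np.hstack(a))
print(tool([.62,.1577,.18]))
```

```text
[ 0.60767201 -0.20672561  0.18862228] [ 3.13919184 -0.00745943 -0.05983754] [-0.68050724 -0.10738539 -1.05688053] 0.043699142858079305
w [(array([320.2, 285.5]), array([ 280,  243,   82,   84, 5335], dtype=int32))] s [(array([275.1, 300.4]), array([267, 289,  17,  23, 288], dtype=int32))]
[ -0.95514505 -36.45301053   0.76761208]
```

View pics/p4.png

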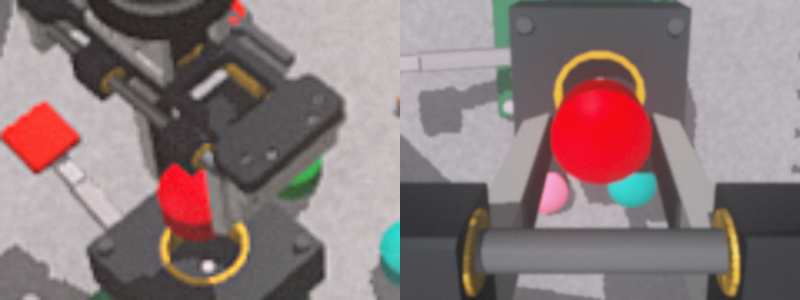

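Held level and out of the mould (blob at (320,285) in the wrist view); the empty cavity and rod tip are visible. Carrying it over the board.

Request:
play_rows([
  [[0,-2,0,0,0,0,0.3],[-0.1,-5,0,0,0,0,0.3],[-0.2,-8,0,0,0,-0.03,0.3],[-0.3,-11,0,0,0,-0.06,0.3],[-0.4,-14,0,0,0,-0.09,0.3],[-0.5,-17,0,0,0,-0.12,0.3],[-0.6,-20,0,0,0,-0.12,0.3],[-0.7,-23,0,0,0,-0.12,0.3],[-0.8,-26,0,0,0,-0.12,0.3],[-0.9,-29,0,0,0,-0.12,0.3],[-0.95,-32,0,0,0,-0.12,0.3],[-0.95,-34.5,0,0,0,-0.12,0.3],[-0.95,-36.4,0,0,0,-0.12,0.3],[-0.95,-36.4,4,0,0,-0.12,0.3],[-0.95,-36.4,7,0,0,-0.12,0.3],[-0.95,-36.4,9,0,0,-0.12,0.3],[-0.95,-36.4,10,0,0,-0.12,0.3],[-0.95,-36.4,10,0,0,-0.12,0.3]],
])

```text
time_s: 12.62
ee_pos: [0.6195, 0.1566, 0.0849]
eef_rot: [3.138, -0.003, 0.06]
force: [-0.5, -0.4, -0.8]
grip_width: 0.0436
```

Run:
```python
from h import *
t=ctrl.camera("top");s=ctrl.camera("scene"); w=ctrl.camera("wrist"); o=ctrl.get_obs(); e=o["ee_pos"]
print(e,o["eef_rot"],o["force"],o["grip_width"])
print("w red",blobs(mask(w["frame"],172,6,150,70),(200,150,450,450),60)); print("pred girdle",pix(w,e+[0,0,.0067]),pix(w,e+[0,.01,.0067]))
for n,m in(("blue",mask(w["frame"],105,130,100,50)),("amber",mask(w["frame"],12,20,225,170))):
    for q in blobs(m,None,300): st=q[1]; c=(st[0]+st[2]/2-.5,st[1]+st[3]/2-.5); print(n,st,onz(w,c,.03).round(4))
a=[cv2.resize(s["frame"][190:310,320:480],(400,300)),cv2.resize(w["frame"],(400,300))]
cv2.imwrite("pics/p5.png",np.hstack(a))
```

```text
[0.62142446 0.15697429 0.08922292] [ 3.13859652 -0.00919628  0.06003028] [-0.40508225 -0.51035765 -0.29450901] 0.04391120355156311
w red [(array([320.4, 286.1]), array([ 280,  244,   83,   83, 5248], dtype=int32))]
pred girdle [322.12186244 292.98446948] [323.24828451 275.97781939]
blue [ 288  104   64   68 3429] [0.6154 0.2396 0.03  ]
amber [541 278  99  23 828] [0.8275 0.1416 0.03  ]
amber [ 293  325   54   37 1470] [0.6246 0.0837 0.03  ]
```

View pics/p5.png

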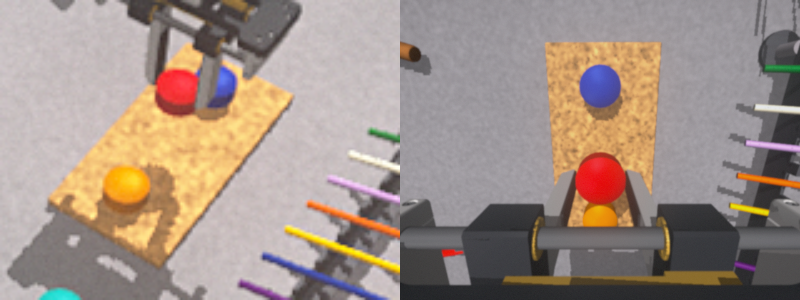

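Red is held upright between blue (0.615, 0.239) and amber (about 0.625, 0.076). I'll apply a small correction, descend, and then feel for the cork.

Request:
play_rows([
  [[-0.15,0.2,2,0,0,0,0.3],[-0.15,0.2,4,0,0,0,0.3],[-0.15,0.2,5,0,0,0,0.3],[-0.15,0.2,5.6,0,0,0,0.3],[-0.15,0.2,6.0,0,0,0,0.3],[-0.15,0.2,6.0,0,0,0,0.3],[-0.15,0.2,6.0,0,0,0,0.3]],
])

```text
time_s: 13.35
ee_pos: [0.6211, 0.1549, 0.0302]
eef_rot: [3.139, -0.01, 0.06]
force: [-0.3, -0.3, -0.2]
grip_width: 0.0435
```

Request:
play_rows([
  [[0,0,0.1,0,0,0,0.3],[0,0,0.2,0,0,0,0.3],[0,0,0.2,0,0,0,0.3]],
])

```text
time_s: 13.6
ee_pos: [0.6213, 0.1549, 0.0285]
eef_rot: [3.139, -0.011, 0.06]
force: [0.7, -0.4, -0.3]
grip_width: 0.0434
```

Request:
play_rows([
  [[0,0,0.1,0,0,0,0.3],[0,0,0.2,0,0,0,0.3],[0,0,0.2,0,0,0,0.3]],
])

```text
time_s: 13.85
ee_pos: [0.6212, 0.1549, 0.0263]
eef_rot: [3.139, -0.011, 0.06]
force: [-0.2, 0.5, -0.8]
grip_width: 0.0438
```

Request:
play_rows([
  [[0,0,0.1,0,0,0,0.3],[0,0,0.2,0,0,0,0.3],[0,0,0.2,0,0,0,0.3]],
])

```text
time_s: 14.1
ee_pos: [0.6211, 0.1548, 0.024]
eef_rot: [3.139, -0.01, 0.06]
force: [0.2, -0.6, -0.5]
grip_width: 0.0437
```

Request:
play_rows([
  [[0,0,0.05,0,0,0,0.3],[0,0,0.1,0,0,0,0.3],[0,0,0.1,0,0,0,0.3]],
])

```text
time_s: 14.35
ee_pos: [0.6211, 0.1549, 0.023]
eef_rot: [3.139, -0.01, 0.06]
force: [0.8, -0.6, -0.9]
grip_width: 0.0437
```

Request:
play_rows([
  [[0,0,0.05,0,0,0,0.3],[0,0,0.1,0,0,0,0.3],[0,0,0.1,0,0,0,0.3]],
])

```text
time_s: 14.6
ee_pos: [0.6212, 0.1548, 0.0228]
eef_rot: [3.139, -0.01, 0.06]
force: [-4.1, -1.6, 7.5]
grip_width: 0.0435
```

Request:
play_rows([
  [[0,0,0.05,0,0,0,0.3],[0,0,0.1,0,0,0,0.3],[0,0,0.1,0,0,0,0.3]],
])

```text
time_s: 14.85
ee_pos: [0.6212, 0.1549, 0.0227]
eef_rot: [3.139, -0.011, 0.06]
force: [-6.8, -1.6, 9.8]
grip_width: 0.0438
```

Contact at TCP z = 0.0228, as predicted. Relaxing, opening gently and lifting away.

Request:
play_rows([
  [[0,0,0,0,0,0,0.4],[0,0,0,0,0,0,0.46],[0,0,0,0,0,0,0.48],[0,0,0,0,0,0,0.52],[0,0,0,0,0,0,0.58],[0,0,0,0,0,0,0.66],[0,0,0,0,0,0,0.75],[0,0,0,0,0,0,0.75],[0,0,0,0,0,0,0.75],[0,0,-0.5,0,0,0,0.75],[0,0,-1.5,0,0,0,0.75],[0,0,-3,0,0,0,0.75],[0,0,-6,0,0,0,0.75],[0,0,-10,0,0,0,0.75],[0,0,-14,0,0,0,0.75],[0,0,-18,0,0,0,0.75],[-4,0,-20,0,0,0,0.75],[-8,0,-20,0,0,0,0.75],[-8,0,-20,0,0,0,0.75]],
])

```text
time_s: 16.43
ee_pos: [0.5335, 0.1502, 0.2228]
eef_rot: [3.139, -0.009, 0.061]
force: [0.6, 0.6, 0.4]
grip_width: 0.0705
```

Run:
```python
from h import *
t=ctrl.camera("top");s=ctrl.camera("scene"); w=ctrl.camera("wrist"); o=ctrl.get_obs(); e=o["ee_pos"]
print(e,o["force"],o["grip_width"])
for n,m in(("red",mask(w["frame"],172,6,150,70)),("blue",mask(w["frame"],105,130,100,50)),("amber",mask(w["frame"],12,20,225,170))):
    for q in blobs(m,(340,60,460,330),300): st=q[1]; c=(st[0]+st[2]/2-.5,st[1]+st[3]/2-.5); print(n,st,onz(w,c,.03).round(4))
print(blobs(mask(s["frame"],172,6,150,90),(340,190,450,300)),[onz(s,b[0],.03) for b in blobs(mask(s["frame"],172,6,150,90),(340,190,450,300))])
a=[cv2.resize(s["frame"][190:310,320:480],(400,300)),cv2.resize(w["frame"],(400,300))]
b=[cv2.resize(t["frame"][150:350,100:500],(800,300))[:, :]]
cv2.imwrite("pics/p6.png",np.vstack([np.hstack(a)]+b))
```

```text
[0.5394916  0.15062907 0.223242  ] [ 0.31333977 -0.71802427  0.01840874] 0.07049159564978519
red [ 372  196   40   40 1258] [0.6194 0.1572 0.03  ]
blue [ 376  118   41   42 1369] [0.6145 0.2397 0.03  ]
amber [370 266  31  34 313] [0.6211 0.0764 0.03  ]
[(array([388. , 243.6]), array([380, 236,  18,  18, 245], dtype=int32))] [array([0.62261592, 0.15149929, 0.03      ])]
```

View pics/p6.png

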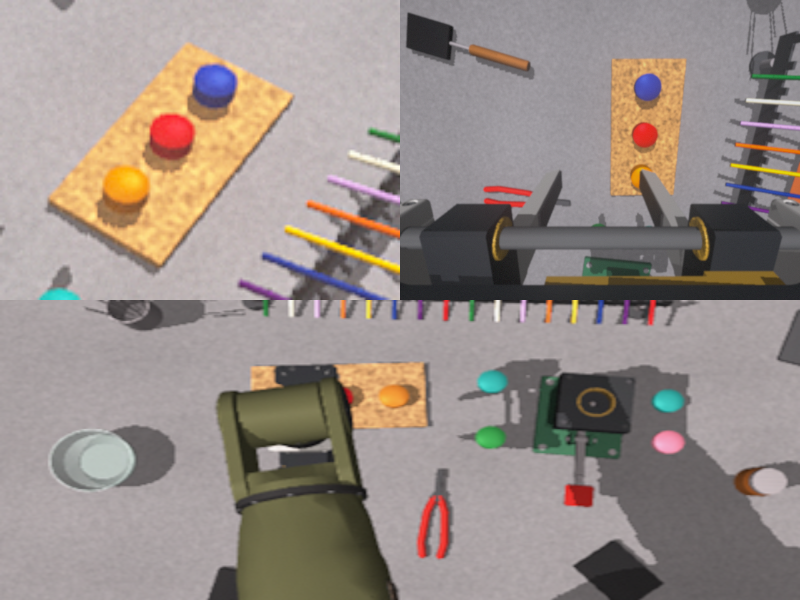

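```bash
python3 -c "
from station import ctrl
print(ctrl.hand_in())"
```

```text
the job is handed in; nothing more can be done
None
```

The job is done and handed in at about 16.5 s: the red cabochon is upright, dome up, on the cork board midway between the two finished pieces.

- **Lever:** I pressed it with shut fingers. The force was about 4 to 8 N while the glass rose, then climbed 5, 9, 14 N at about 3 to 4 N/mm after roughly 33 to 35 mm of pad travel, which I took as the buffer. I stopped at 14 N and let the lever back up under control. The pad then showed at its starting pixel in the scene view.
- **Cabochon:** I gripped it by its sides at 20 N and lifted it out with no sign of sticking. I lowered it in 0.5 to 2 mm steps onto the cork; contact peaked at about 10 N, a little firm. I eased off and opened slowly.
- **Final position:** The wrist camera puts red at (0.619, 0.157), against a blue/amber midpoint of (0.620, 0.158) from my earlier measurement. In the scene view red sits about 1 pixel from the pixel midpoint. Blue and amber had not moved beyond measuring noise.
- **Surroundings:** The pliers, bowl and jar look undisturbed, and the gripper is clear of everything.

**Disagreements:**
- The grip width read 43.7 mm where 45 mm was expected at the girdle.
- The scene camera's ray cast put red about 6 mm off the wrist camera's value in y, which I put down to a shaded colour mask.
- The last wrist reading of amber was partly hidden by a finger.

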